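# Pop the spice tray and catch it with the other finger

### The job

Press down the release pedal of the spice box with one fingertip and keep it pressed, and with the other finger standing in the tray's way stop the sprung tray that pops out, so that it rests against that finger about half-way out (at least a quarter of its 12 cm travel, and never running to the end of its rails). The program finishes while holding: one finger still pressing the pedal, the other still blocking the tray. Pinch or lift nothing; the spice tins stay standing in the tray, and the jar, whisk, spatula, pot and colander are left where they are.

Things in the scene. Friction and masses are not known exactly. Their poses are not given: they have to be found in the camera images.
- spicebox: Low open-topped white box, 150 (x) x 88 (y) x 50 mm high, fixed. Origin at the centre of its underside, on the counter; the tray comes out along its -x, z is up. A 3 mm white apron lies on the counter before it (box x from -75 to -210 mm, y from -35 to +97 mm) and carries the pedal and the low rails (7 mm high) over which the tray runs.
- tray_front (a point): Centre of the outer face of the tray's upright bamboo front panel, at (-75, 0, 36) mm in the box frame while shut; it moves with the tray (out along -x), same axes. The panel is 70 mm wide (y), 8 mm thick, from 14 to 58 mm above the counter. A finger standing before it with its tip 8 to 50 mm above the counter blocks it; the thrust is 2 to 3 N.
- tray (a joint): How far the tray has come out, in m: 0 shut and held by the catch, 0.12 the end of its rails. Once released a spring drives it out at about 0.1 m/s (the end is reached in 1 to 1.5 s) until something blocks it; it weighs about 0.5 kg with its tins.
- pedal_top (a point): Centre of the top face of the release pedal, a flat steel plate 70 (x) x 40 (y) mm beside the tray's path: at (-135, 72, 30) mm in the box frame, same axes, so 60 mm ahead of the shut tray's face and 72 mm to the side of its centre line. Fingertips set apart along the box's y stand one on the pedal, one in front of the tray. A thin bar links the pedal to the tray's catch.
- pedal (a joint): How far the pedal is pressed down, in m: 0 up, 0.010 fully down. It is sprung: about 2 N starts it and 6 N holds it fully down. The catch lets the tray go at about 0.006.
- tin0: Loose round spice tin, 44 mm across, 44 mm high, 80 g, standing in the front half of the tray, its top 69 mm above the counter. Origin at the centre of its underside.
- tin1: The same kind of tin, in the rear half of the tray. Origin at the centre of its underside.
- jar: Small glass jar with a steel twist cap, 60 mm across, 85 mm high, standing on the side of the tray's path away from the pedal. Origin at the centre of its underside.
- whisk: Yellow silicone whisk lying on the pedal's side of the box, about 245 mm long along its x, head 46 mm high. Origin on the counter under the rear of its head; handle towards its -x.
- spatula: Bamboo spatula, 290 mm long, lying flat behind the box. Origin under its middle.
- pot: Closed green enamel pot, 200 mm across, 153 mm high with its knob, standing to the robot's left. Origin at the centre of its underside.
- colander: Orange plastic colander, 216 mm across, 95 mm high, standing to the robot's right. Origin at the centre of its underside.
Things that resemble listed ones, but are neither listed nor needed, are in the scene too. What is shaped like the tin0 but black, red or yellow is not meant.

How it is judged:
By the outcome, as a careful person would: the job done as asked, in the order asked, and still so for the second after the job is handed in, while the arm keeps its last pose, push and grip.
It also fails if it takes over 29 s, if anything falls off the work surface, if the arm or the gripper's body presses on something with over 40 N, if the wrist force passes 120 N, or if a joint passes its speed limit or range.

### The arm

A 7-joint arm with a two-finger parallel gripper is mounted at the origin on the work surface. World frame = base frame: x ahead of the robot, y to its left, z up, the work surface at z = 0. Lengths are in m, angles in rad, forces in N, time in s.
With the tool pointing down it reaches from about 0.4 to 0.85 m from the base axis. Payload 4.5 kg.
Tool frame: the origin (TCP) lies midway between the tips of the shut fingers; the grasp point (between the pads) lies 19 mm behind it; z points along the fingers, y is the line along which they close (so a half turn about z gives the same grasp; the last joint's range is limited). The gripper opens to 88 mm and grips with 3 to 60 N. Pads are 18 mm wide; open, the fingers measure 123 mm over their backs; the gripper's body (75 mm by 187 mm) begins 45 mm behind the grasp point.
Start: joints at [-1.098, 0.689, -0.195, 1.565, 0.157, 0.902, -0.215], TCP at [0.266, 0.566, 0.213] pointing down, gripper open.
Joint ranges: [-3.01, 3.01], [-0.46, 2.08], [-1.47, 1.51], [0.13, 2.56], [-1, 4.14], [0.04, 2.09], [-2.66, 2.66]. Speed limits (rad/s): [2.57, 2.57, 3.14, 3.14, 3.14, 3.14, 3.14].

### API

Orientations are given as a unit quaternion [x, y, z, w].
In Python, from plant import r gives the robot as it stands.
- The arm moves only by the tool carry_out, never from a script. Its argument "plan" is a list of rows, each an object with "rot": the turn, a rotation vector about the tool's x, y, z in rad, a list of three; "xyz": the shift along the tool's x, y, z in m, a list of three; "grip": the closure in counts, from 0 (fully open) to 255 (shut). In form: [{"rot": [wx, wy, wz], "xyz": [dx, dy, dz], "grip": grip}, ...]. A call has 1 to 8 rows; each row is the pose to reach, as a shift and turn from the pose commanded when the call began, along the tool's axes at that moment; what a row does not reach only later rows make up. A row lasts 1/12 s, in which the tool goes at most 41.7 mm and 7.16 degrees, less where a joint would pass 70% of its speed; a pose out of reach is approached as far as the arm can. A call with a gripper value outside its range is refused whole. The fingers move at their own pace and stop on an object; "squeeze" is the grip in N (left out, the last holds). Time passes only in rows, so rows that repeat a pose let the fingers close. It gives the time, the measured TCP pose, the force, the opening and the grip force at its end, in the units of the state.
- r.get_state(): the state, without advancing time (a new reading comes with each control period).
- r.snapshot(name): name is "scene" or "side" or "wrist"; returns the picture (480x640x3 uint8, red, green, blue); there is no depth.
- r.camera_params(name): a dict with "fx", "fy", "cx", "cy" (pixels), "position" and "attitude" of the camera in the world; the wrist camera has in their place "hand_eye" (4x4, takes a point from camera to tool coordinates, whose origin is the TCP and whose axes are the flange's). Camera axes: x right, y down, z forward; pixel columns grow to the right and rows downward; lengths in m; the calibration is good to about 2 mm. The wrist camera is an equidistant fisheye: a pixel r from the principal point sees the ray r / f radians off the axis. A picture is of the moment at which its call begins: read the wrist's pose just before it. camera_params takes no time and is no camera call.
- r.finish_job(): hands the job in; it is judged then, once.
The state is a dict: "clock": time; "q": joint angles; "qd": joint speeds; "joint_torque": joint torques, N m; "tool_pos": TCP position; "eef_rot": TCP orientation; "contact_force": force on the tool from outside, world axes, zero at the start; "moment": the same for the moment, N m; "opening": opening from 0.0 (shut) to 1.0 (fully open); "finger_force": force on a finger pad.
Only numpy, scipy, OpenCV 4.12 (cv2) and the standard library are available. Lean on these libraries where they do the work, as an engineer would, in place of code of your own. Each camera call takes 0.05 s, during which the arm holds its last target. There are 200 camera calls.

## Working session

There is one attempt and no reset: what is moved stays moved. The work goes in short steps, Python scripts to look and compute and a tool call to move; the robot and the scene stay as the last step left them, time stands still between calls to the robot, and variables do not carry over. Pictures are saved under pics/ and viewed, at most 10 in all, crops included, and the job is handed in when it is done.

Besides the shell and the picture viewer there is one more tool, called after "Request:" as name([rows], argument=value, ...), one row to a line, values as JSON. carry_out: Moves the arm, as the interface text tells. Its arguments: {"type":"object","properties":{"plan":{"type":"array"},"squeeze":{"type":"number"}},"required":["plan"]}

```bash
mkdir -p pics; ls; python3 - <<'E'
from plant import r
import cv2
s=r.get_state();print(s)
for n in("scene","side","wrist"):
    p=r.camera_params(n);print(n,p)
a=[r.snapshot(n) for n in("scene","side")]
for n,i in zip(("scene","side"),a): cv2.imwrite(f"pics/{n}0.png",i[:,:,::-1])
E
```

```text
pics
{'clock': 0.0, 'q': array([-1.09820868,  0.68997997, -0.19452305,  1.56636637,  0.15729318,
        0.90248561, -0.21510032]), 'qd': array([-0.00041442,  0.0006165 , -0.00111252,  0.00148035,  0.00091419,
       -0.00069849,  0.00041578]), 'joint_torque': array([-1.56169306e-03, -5.27555144e+01, -1.26768060e+00, -1.53434533e+01,
       -5.27176692e-02,  6.36090888e-03,  1.77068428e-04]), 'tool_pos': array([0.26527522, 0.56514803, 0.21230686]), 'eef_rot': array([ 2.17594200e-01,  9.76038888e-01, -9.13073965e-04, -1.40645128e-04]), 'contact_force': array([ 0.4921663 , -0.07853726, -0.86708477]), 'moment': array([0.03561347, 0.01150117, 0.00072503]), 'finger_force': 0.0, 'opening': 1.0006406426608272}
scene {'fx': 571.5236869293673, 'fy': 571.5236869293673, 'cx': 332.37452826968195, 'cy': 234.91552119172997, 'position': array([1.75646199, 0.07379644, 0.79238364]), 'attitude': array([ 0.60150779,  0.63988404, -0.35444888, -0.32109623])}
side {'fx': 480.8813703930514, 'fy': 480.8813703930514, 'cx': 323.0014433740127, 'cy': 230.6762090189189, 'position': array([ 0.11144511, -0.66761271,  0.93442922]), 'attitude': array([ 0.87566265, -0.30623532,  0.11736479, -0.35448605])}
wrist {'fx': 371.64829954431775, 'fy': 371.64829954431775, 'cx': 323.27027380229435, 'cy': 234.00238997541288, 'hand_eye': array([[ 8.63382643e-04, -9.50185790e-01, -3.11682883e-01,
         8.08497556e-02],
       [ 9.99999321e-01,  5.76421155e-04,  1.01280783e-03,
        -1.21278076e-03],
       [-7.82695002e-04, -3.11683546e-01,  9.50185642e-01,
        -1.70872303e-01],
       [ 0.00000000e+00,  0.00000000e+00,  0.00000000e+00,
         1.00000000e+00]])}
```

View pics/scene0.png

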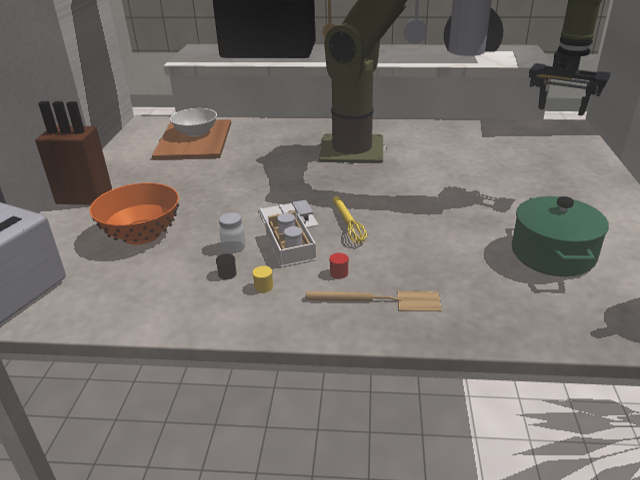

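View pics/side0.png

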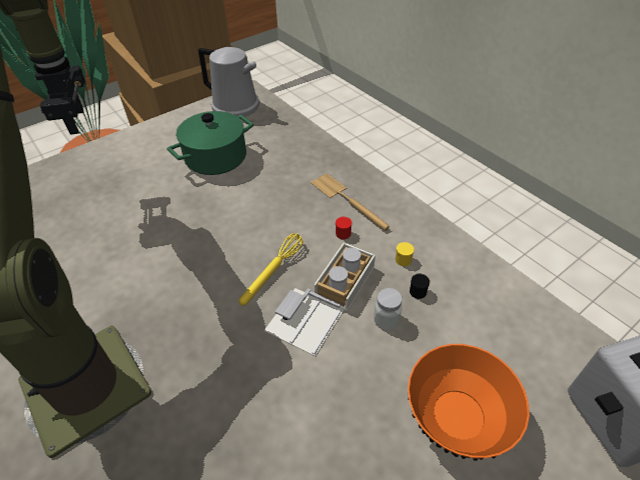

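The spice box shows at about (290,238) in the scene view and (345,273) in the side view, with its apron and grey pedal on the robot's side: pedal (303,208) in scene, (290,304) in side. I'll enlarge both.

```bash
python3 - <<'E'
import cv2,numpy as np
a=cv2.imread("pics/scene0.png")[190:280,240:340];b=cv2.imread("pics/side0.png")[230:360,255:385]
c=np.hstack([cv2.resize(a,(400,360),interpolation=2),cv2.resize(b,(400,400),interpolation=2)[:360]])
cv2.imwrite("pics/crop0.png",c)
E
```

```text
(no output)
```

View pics/crop0.png

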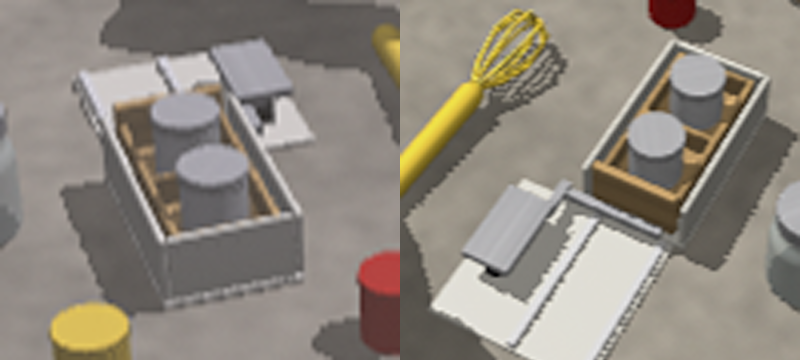

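Left: the pedal top is a quad, crop corners (210,48),(268,40),(293,85),(237,97). The rear box top corners are at (163,240) and (300,212). Right: the same pedal is at (512,180)…(462,255), and the rear corners are at (675,42) and (768,75). I'll triangulate these.

```bash
cat >h.py <<'E'
import numpy as np,cv2
from plant import r
from scipy.spatial.transform import Rotation as R
def ray(n,u,v):
    p=r.camera_params(n);d=R.from_quat(p["attitude"]).apply([(u-p["cx"])/p["fx"],(v-p["cy"])/p["fy"],1])
    return p["position"],d/np.linalg.norm(d)
def plane(pd,z): p,d=pd;return p+d*(z-p[2])/d[2]
def tri(rs):
    A=sum(np.eye(3)-np.outer(d,d) for p,d in rs);b=sum((np.eye(3)-np.outer(d,d))@p for p,d in rs)
    x=np.linalg.solve(A,b);return x,[np.linalg.norm(np.cross(x-p,d)) for p,d in rs]
def wray(s,u,v):
    p=r.camera_params("wrist");H=p["hand_eye"];a=np.array([u-p["cx"],v-p["cy"]])
    rr=np.hypot(*a);t=rr/p["fx"];d=np.r_[a/rr*np.sin(t),np.cos(t)]
    Q=R.from_quat(s["eef_rot"]);return s["tool_pos"]+Q.apply(H[:3,3]),Q.apply(H[:3,:3]@d)
E
python3 - <<'E'
from h import *
np.set_printoptions(precision=4,suppress=True)
S=lambda x,y:ray("scene",240+x/4,190+y/4)
D=lambda x,y:ray("side",255+x/3.077,230+y/3.077)
# pedal corners: scene listing: A robot-side/-y.. ; match by location
sc=[(210,48),(268,40),(293,85),(237,97)];sd=[(110,272),(62,255),(112,180),(160,192)]
for n,c in(("sc",sc),("sd",sd)):
    f=S if n=="sc" else D
    print(n,[plane(f(*q),.03)[:2] for q in c], np.mean([plane(f(*q),.03)[:2] for q in c],0))
print("pedal tri",[tri([S(*a),D(*b)]) for a,b in zip(sc,sd)])
for nm,a,b,z in(("rear -y",(163,240),(368,75),.05),("rear +y",(300,212),(275,42),.05),("tin0",(185,110),(256,135),.069),("tin1",(211,167),(298,75),.069),("apron front -y",(82,73),None,.003)):
    print(nm,plane(S(*a),z), b and (plane(D(*b),z),tri([S(*a),D(*b)])))
E
```

```text
sc [array([ 0.4211, -0.1401]), array([ 0.4084, -0.1021]), array([ 0.4677, -0.0791]), array([ 0.4847, -0.1142])] [ 0.4455 -0.1089]
sd [array([ 0.4184, -0.1462]), array([ 0.3996, -0.1124]), array([ 0.4677, -0.08  ]), array([ 0.4894, -0.1118])] [ 0.4438 -0.1126]
pedal tri [(array([ 0.4188, -0.1425,  0.0275]), [np.float64(0.0021317732618032006), np.float64(0.00213177326180331)]), (array([ 0.4009, -0.1056,  0.024 ]), [np.float64(0.0028574143725948356), np.float64(0.002857414372594677)]), (array([ 0.4677, -0.0794,  0.0298]), [np.float64(0.0003547422067217878), np.float64(0.0003547422067218507)]), (array([ 0.4885, -0.1135,  0.0324]), [np.float64(0.0001510920479811921), np.float64(0.00015109204798132057)])]
rear -y [ 0.6801 -0.1328  0.05  ] (array([ 0.6779, -0.1359,  0.05  ]), (array([ 0.6787, -0.134 ,  0.0485]), [np.float64(0.000952504293120339), np.float64(0.0009525042931201821)]))
rear +y [ 0.6474 -0.0566  0.05  ] (array([ 0.6434, -0.0628,  0.05  ]), (array([ 0.6449, -0.0587,  0.0471]), [np.float64(0.0019644028275083), np.float64(0.0019644028275083484)]))
tin0 [ 0.5666 -0.1346  0.069 ] (array([ 0.5606, -0.1387,  0.069 ]), (array([ 0.5621, -0.1361,  0.0659]), [np.float64(0.0006834905173124506), np.float64(0.0006834905173123794)]))
tin1 [ 0.6306 -0.1103  0.069 ] (array([ 0.6236, -0.1134,  0.069 ]), (array([ 0.6256, -0.1112,  0.0657]), [np.float64(7.834151333834197e-05), np.float64(7.834151333837069e-05)]))
apron front -y [ 0.4122 -0.2315  0.003 ] None
```

```bash
cat >>h.py <<'E'
def go(pos,yaw):
    """remaining shift and turn, tool axes, to pos with tool x at yaw, z down"""
    s=r.get_state();Q=R.from_quat(s["eef_rot"])
    G=R.from_euler("z",yaw,degrees=True)*R.from_euler("x",180,degrees=True)
    print(s["clock"],s["tool_pos"].round(4),"shift",Q.inv().apply(np.array(pos)-s["tool_pos"]).round(4),"rot",(Q.inv()*G).as_rotvec().round(3),s["contact_force"].round(1),round(s["opening"],3),s["q"].round(2))
class Box:
    def __init__(s,c,yaw): s.c=np.array(c);s.yaw=yaw;a=np.radians(yaw);s.M=np.array([[np.cos(a),-np.sin(a)],[np.sin(a),np.cos(a)]])
    def w(s,x,y): return s.c+s.M@[x,y]
    def b(s,p): return s.M.T@(np.array(p)[:2]-s.c)
E
python3 - <<'E'
from h import *
B=Box((.594,-.126),23)
j=tri([ray("scene",231,218),ray("side",389,297)]);print("jar",j,B.b(j[0]))
k=tri([ray("scene",565,202),ray("side",208,117)]);print("pot knob",k)
print(B.w(-142,34) if 0 else B.w(-.142,.034), B.w(-.135,.072))
go([*B.w(-.142,.034),.18],23)
E
```

```text
jar (array([ 0.59819544, -0.26448723,  0.0827849 ]), [np.float64(0.0008369214299178979), np.float64(0.0008369214299180338)]) [-0.05024935 -0.12911746]
pot knob (array([0.59724378, 0.50992185, 0.14641767]), [np.float64(0.0007865143675027089), np.float64(0.000786514367502453)])
[ 0.45000345 -0.15018666] [ 0.4415992  -0.11247235]
0.1 [0.2653 0.5652 0.2124] shift [-0.4711 -0.5692  0.0334] rot [-1.000e-03  2.000e-03  2.301e+00] [ 0.3 -0.4  1.2] 1.001 [-1.1   0.69 -0.19  1.57  0.16  0.9  -0.22]
```

Request:
carry_out([
  {"rot": [0,0,0.05],"xyz": [-0.015,-0.01,0],"grip": 75},
  {"rot": [0,0,0.15],"xyz": [-0.045,-0.03,0],"grip": 75},
  {"rot": [0,0,0.26],"xyz": [-0.08,-0.055,0],"grip": 75},
  {"rot": [0,0,0.38],"xyz": [-0.115,-0.08,0],"grip": 75},
  {"rot": [0,0,0.5],"xyz": [-0.145,-0.105,0],"grip": 75},
  {"rot": [0,0,0.62],"xyz": [-0.175,-0.125,0],"grip": 75},
  {"rot": [0,0,0.74],"xyz": [-0.2,-0.14,0],"grip": 75},
  {"rot": [0,0,0.8],"xyz": [-0.22,-0.155,0],"grip": 75},
])

```text
clock: 0.77
tool_pos: [0.4003, 0.3293, 0.2131]
eef_rot: [0.584, 0.812, -0.0, 0.001]
contact_force: [-0.2, 0.3, 0.3]
opening: 0.711
finger_force: 0.0
```

```bash
python3 - <<'E'
from h import *
go([.46,.08,.2],70)
E
```

```text
0.7667 [0.4003 0.3293 0.2131] shift [-0.2554 -0.0228  0.0133] rot [0.001 0.001 0.673] [-0.2  0.3  0.3] 0.711 [-0.78  0.55  0.01  1.89 -0.01  0.7  -0.45]
```

Request:
carry_out([
  {"rot": [0,0,0.1],"xyz": [-0.03,-0.002,0.001],"grip": 75},
  {"rot": [0,0,0.2],"xyz": [-0.065,-0.005,0.003],"grip": 75},
  {"rot": [0,0,0.3],"xyz": [-0.1,-0.008,0.005],"grip": 75},
  {"rot": [0,0,0.4],"xyz": [-0.135,-0.012,0.007],"grip": 75},
  {"rot": [0,0,0.5],"xyz": [-0.17,-0.015,0.009],"grip": 75},
  {"rot": [0,0,0.6],"xyz": [-0.205,-0.018,0.011],"grip": 75},
  {"rot": [0,0,0.7],"xyz": [-0.235,-0.021,0.012],"grip": 75},
  {"rot": [0,0,0.75],"xyz": [-0.255,-0.023,0.013],"grip": 75},
])

```text
clock: 1.43
tool_pos: [0.4604, 0.0798, 0.2]
eef_rot: [0.841, 0.542, -0.001, 0.001]
contact_force: [-0.4, 0.1, -0.0]
opening: 0.705
finger_force: 0.0
```

```bash
python3 - <<'E'
from h import *
go([.450,-.150,.17],23)
E
```

```text
1.4333 [0.4604 0.0798 0.2   ] shift [-0.2135  0.0856  0.0303] rot [0.001 0.001 0.743] [-0.4  0.1 -0. ] 0.705 [-0.39  0.52  0.18  2.05 -0.16  0.59 -0.52]
```

Request:
carry_out([
  {"rot": [0,0,0.1],"xyz": [-0.03,0.012,0.004],"grip": 75},
  {"rot": [0,0,0.2],"xyz": [-0.06,0.024,0.008],"grip": 75},
  {"rot": [0,0,0.3],"xyz": [-0.09,0.036,0.012],"grip": 75},
  {"rot": [0,0,0.4],"xyz": [-0.12,0.048,0.016],"grip": 75},
  {"rot": [0,0,0.5],"xyz": [-0.15,0.06,0.02],"grip": 75},
  {"rot": [0,0,0.6],"xyz": [-0.18,0.072,0.025],"grip": 75},
  {"rot": [0,0,0.7],"xyz": [-0.2,0.08,0.03],"grip": 75},
  {"rot": [0,0,0.743],"xyz": [-0.2135,0.0856,0.03],"grip": 75},
])

```text
clock: 2.1
tool_pos: [0.4507, -0.1493, 0.1693]
eef_rot: [0.98, 0.199, -0.001, 0.0]
contact_force: [0.7, 1.4, 0.5]
opening: 0.707
finger_force: 0.0
```

```bash
python3 - <<'E'
from h import *
go([.450,-.150,.17],23)
i=r.snapshot("wrist");cv2.imwrite("pics/w1.png",i[:,:,::-1])
E
```

```text
2.1 [ 0.4507 -0.1493  0.1693] shift [-0.0009  0.0004 -0.0006] rot [0.    0.002 0.   ] [0.7 1.4 0.5] 0.707 [ 0.02  0.59  0.32  2.07 -0.35  0.53 -0.58]
```

View pics/w1.png

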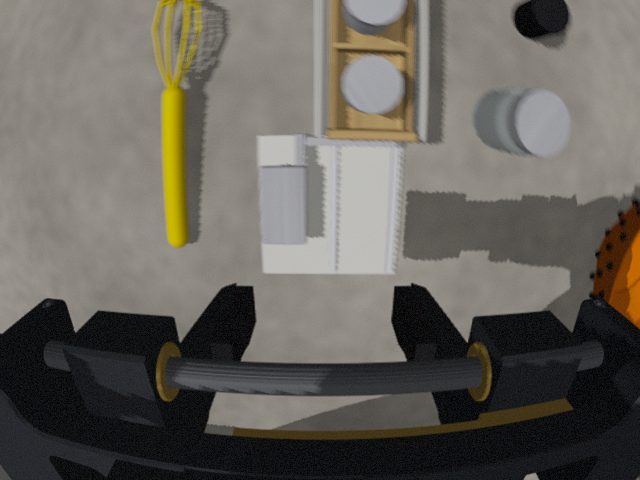

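The wrist view shows the pedal top at corners (260,167),(305,165),(306,243),(261,243). The tray's front panel top edge runs from (328,139) to (416,140), and the apron corners are near (262,273) and (395,273).

```bash
python3 - <<'E'
from h import *
s=r.get_state();np.set_printoptions(precision=4,suppress=True)
P=[plane(wray(s,*q),.03) for q in((260,167),(305,165),(306,243),(261,243))]
for p in P:print(p)
c=np.mean(P,0);print("centre",c,"edges",[np.linalg.norm(P[i]-P[i-1]) for i in range(4)],"yaw",[np.degrees(np.arctan2(*(a-b)[1::-1])) for a,b in((P[0],P[3]),(P[1],P[2]))])
for q,z in(((328,139),.058),((416,140),.058),((262,273),.003),((395,273),.003),((258,137),.003),((335,200),.007),((393,200),.007)):
    print(q,plane(wray(s,*q),z))
# height check: pedal centre across wrist and side views
print(tri([wray(s,283,204),ray("side",255+111/3.077,230+226/3.077),ray("scene",240+252/4,190+67.5/4)]))
B=Box((.594,-.126),23)
print([B.b(p) for p in P], B.b(c))
E
```

```text
[ 0.4659 -0.0889  0.03  ]
[ 0.4818 -0.1236  0.03  ]
[ 0.418  -0.1506  0.03  ]
[ 0.4023 -0.1134  0.03  ]
centre [ 0.442  -0.1191  0.03  ] edges [np.float64(0.06817045334809045), np.float64(0.038243451933243536), np.float64(0.06928530686093186), np.float64(0.04038150103927155)] yaw [np.float64(21.094657539089283), np.float64(22.90719084734835)]
(328, 139) [ 0.5109 -0.1317  0.058 ]
(416, 140) [ 0.5379 -0.1939  0.058 ]
(262, 273) [ 0.3618 -0.1244  0.003 ]
(395, 273) [ 0.4135 -0.2476  0.003 ]
(258, 137) [ 0.4859 -0.0743  0.003 ]
(335, 200) [ 0.4593 -0.1616  0.007 ]
(393, 200) [ 0.4806 -0.2113  0.007 ]
(array([ 0.4426, -0.1137,  0.0282]), [np.float64(0.005111731873361176), np.float64(0.000812530274021998), np.float64(0.004534782908530284)])
[array([-0.1034,  0.0843]), array([-0.1023,  0.046 ]), array([-0.1716,  0.0461]), array([-0.1716,  0.0865])] [-0.1372  0.0657]
```

Request:
carry_out([
  {"rot": [0,0,0],"xyz": [0,0.001,0.02],"grip": 75},
  {"rot": [0,0,0],"xyz": [0,0.002,0.05],"grip": 75},
  {"rot": [0,0,0],"xyz": [0,0.002,0.08],"grip": 75},
  {"rot": [0,0,0],"xyz": [0,0.002,0.105],"grip": 75},
  {"rot": [0,0,0],"xyz": [0,0.002,0.115],"grip": 75},
  {"rot": [0,0,0],"xyz": [0,0.002,0.115],"grip": 75},
])

```text
clock: 2.65
tool_pos: [0.4512, -0.1467, 0.0529]
eef_rot: [0.979, 0.204, -0.002, -0.002]
contact_force: [-0.6, -0.1, -0.2]
opening: 0.704
finger_force: 0.0
```

```bash
python3 - <<'E'
from h import *
go([.451,-.152,.05],22.5)
w=r.snapshot("wrist");d=r.snapshot("side")
c=np.hstack([cv2.resize(w[60:420,140:500],(400,400)),cv2.resize(d[230:360,255:385],(400,400),interpolation=2)])
cv2.imwrite("pics/w2.png",c[:,:,::-1])
E
```

```text
2.65 [ 0.4512 -0.1467  0.0529] shift [-0.0023  0.0048  0.0029] rot [-0.004  0.003  0.019] [-0.6 -0.1 -0.2] 0.704 [ 0.14  0.8   0.13  2.14 -0.45  0.23 -0.49]
```

View pics/w2.png

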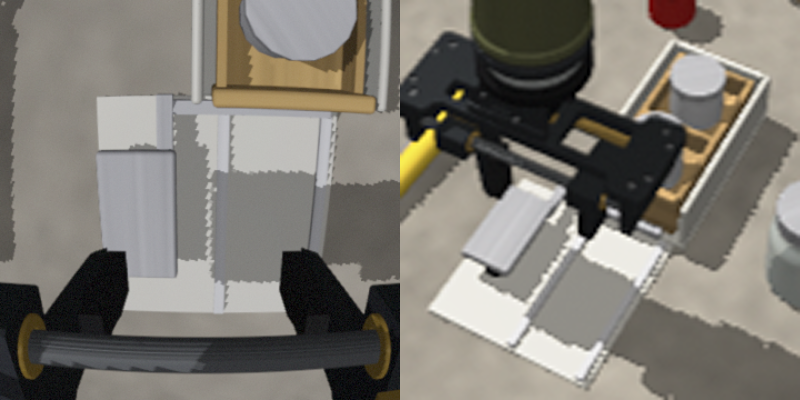

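The near wrist view shows the pedal at crop (97..176, 151..277), the panel's top edge at y≈106 from x 215 to 377, and the rails at x≈222 and 320. In the side view the pedal-side finger hangs over the pedal's outer edge.

```bash
python3 - <<'E'
from h import *
s=r.get_state();np.set_printoptions(precision=4,suppress=True)
W=lambda x,y:wray(s,140+.9*x,60+.9*y)
Q=R.from_quat(s["eef_rot"]);T=lambda p:Q.inv().apply(p-s["tool_pos"])
print(s["tool_pos"],s["eef_rot"],Q.apply([0,0,1]))
for q,z in(((97,151),.03),((175,151),.03),((176,277),.03),((105,277),.03),((215,106),.058),((377,106),.058),((222,200),.007),((322,200),.007)):
    p=plane(W(*q),z);print(q,p,"tool",T(p)*1000)
E
```

```text
[ 0.4525 -0.1476  0.0551] [ 0.979   0.2041 -0.0002 -0.0004] [-0.0006  0.0007 -1.    ]
(97, 151) [ 0.4667 -0.0847  0.03  ] tool [ 38.1444 -51.9472  25.1231]
(175, 151) [ 0.4819 -0.1206  0.03  ] tool [ 37.7391 -13.0139  25.0897]
(176, 277) [ 0.4179 -0.1473  0.03  ] tool [-31.6839 -14.0686  25.1068]
(105, 277) [ 0.4011 -0.1114  0.03  ] tool [-32.6739 -53.7011  25.1411]
(215, 106) [ 0.5121 -0.1276  0.058 ] tool [62.5599  5.4733 -2.932 ]
(377, 106) [ 0.5421 -0.1908  0.058 ] tool [64.8592 75.4275 -2.9927]
(222, 200) [ 0.4613 -0.156   0.007 ] tool [ 4.7257 11.2196 48.0766]
(322, 200) [ 0.4844 -0.2091  0.007 ] tool [ 4.6813 69.1547 48.0267]
```

Request:
carry_out([
  {"rot": [0,0,0],"xyz": [-0.001,0.002,0.008],"grip": 75},
  {"rot": [0,0,0],"xyz": [-0.002,0.004,0.014],"grip": 75},
  {"rot": [0,0,0],"xyz": [-0.002,0.004,0.019],"grip": 75},
  {"rot": [0,0,0],"xyz": [-0.002,0.004,0.022],"grip": 75},
  {"rot": [0,0,0],"xyz": [-0.002,0.004,0.024],"grip": 75},
  {"rot": [0,0,0],"xyz": [-0.002,0.004,0.026],"grip": 75},
  {"rot": [0,0,0],"xyz": [-0.002,0.004,0.027],"grip": 75},
  {"rot": [0,0,0],"xyz": [-0.002,0.004,0.027],"grip": 75},
])

```text
clock: 3.42
tool_pos: [0.4523, -0.1526, 0.028]
eef_rot: [0.979, 0.204, -0.0, -0.0]
contact_force: [0.2, -0.2, 0.8]
opening: 0.708
finger_force: 0.0
```

```bash
python3 - <<'E'
from h import *
go([.451,-.152,.02],22.5)
E
```

```text
3.4167 [ 0.4523 -0.1526  0.028 ] shift [-0.0009 -0.001   0.008 ] rot [-0.     0.     0.017] [ 0.2 -0.2  0.8] 0.708 [ 0.17  0.85  0.1   2.14 -0.45  0.17 -0.48]
```

Request:
carry_out([
  {"rot": [0,0,0],"xyz": [0,0,0.002],"grip": 75},
  {"rot": [0,0,0],"xyz": [0,0,0.004],"grip": 75},
  {"rot": [0,0,0],"xyz": [0,0,0.006],"grip": 75},
  {"rot": [0,0,0],"xyz": [0,0,0.008],"grip": 75},
  {"rot": [0,0,0],"xyz": [0,0,0.009],"grip": 75},
  {"rot": [0,0,0],"xyz": [0,0,0.009],"grip": 75},
  {"rot": [0,0,0],"xyz": [0,0,0.009],"grip": 75},
  {"rot": [0,0,0],"xyz": [0,0,0.009],"grip": 75},
])

```text
clock: 4.08
tool_pos: [0.4524, -0.1527, 0.0191]
eef_rot: [0.979, 0.203, 0.0, -0.0]
contact_force: [-0.1, 0.4, -0.5]
opening: 0.71
finger_force: 0.0
```

```bash
python3 - <<'E'
from h import *
go([.451,-.152,.02],22.5)
w=r.snapshot("wrist");d=r.snapshot("side")
c=np.hstack([cv2.resize(w[60:420,140:500],(400,400)),cv2.resize(d[230:360,255:385],(400,400),interpolation=2)])
cv2.imwrite("pics/w3.png",c[:,:,::-1])
E
```

```text
4.0833 [ 0.4524 -0.1527  0.0191] shift [-0.001  -0.0012 -0.0009] rot [ 0.    -0.     0.017] [-0.1  0.4 -0.5] 0.71 [ 0.18  0.87  0.08  2.14 -0.46  0.14 -0.48]
```

View pics/w3.png

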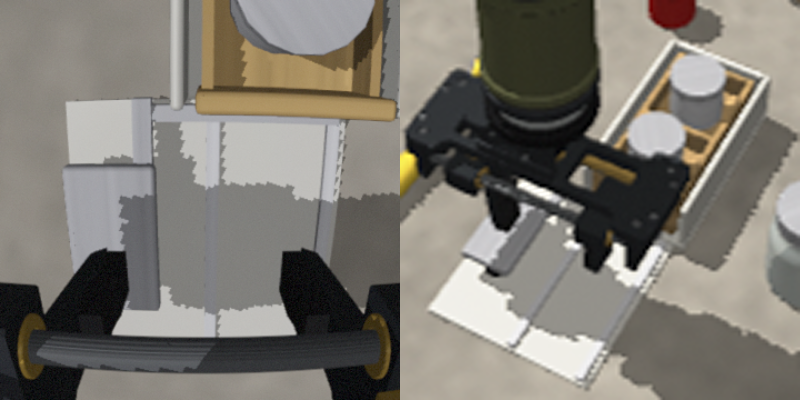

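The tray is still shut, the pedal is up, and the force is nil. The tips evidently stand higher when open than the TCP says, so I'll go on down by feel.

Request:
carry_out([
  {"rot": [0,0,0],"xyz": [0,0,0.001],"grip": 75},
  {"rot": [0,0,0],"xyz": [0,0,0.002],"grip": 75},
  {"rot": [0,0,0],"xyz": [0,0,0.003],"grip": 75},
  {"rot": [0,0,0],"xyz": [0,0,0.004],"grip": 75},
  {"rot": [0,0,0],"xyz": [0,0,0.004],"grip": 75},
])

```text
clock: 4.6
tool_pos: [0.4522, -0.1526, 0.0149]
eef_rot: [0.979, 0.203, -0.0, -0.0]
contact_force: [0.8, 0.6, 0.8]
opening: 0.704
finger_force: 0.0
```

Request:
carry_out([
  {"rot": [0,0,0],"xyz": [0,0,0.001],"grip": 75},
  {"rot": [0,0,0],"xyz": [0,0,0.002],"grip": 75},
  {"rot": [0,0,0],"xyz": [0,0,0.003],"grip": 75},
  {"rot": [0,0,0],"xyz": [0,0,0.003],"grip": 75},
  {"rot": [0,0,0],"xyz": [0,0,0.003],"grip": 75},
])

```text
clock: 5.02
tool_pos: [0.4523, -0.1527, 0.012]
eef_rot: [0.979, 0.203, -0.0, -0.0]
contact_force: [-0.1, -0.9, 0.3]
opening: 0.706
finger_force: 0.0
```

```bash
python3 - <<'E'
from h import *
go([.451,-.152,.02],22.5)
w=r.snapshot("wrist");d=r.snapshot("side")
c=np.hstack([cv2.resize(w[60:420,140:500],(400,400)),cv2.resize(d[285:345,265:325],(400,400),interpolation=2)])
cv2.imwrite("pics/w4.png",c[:,:,::-1])
E
```

```text
5.0167 [ 0.4523 -0.1527  0.012 ] shift [-0.0009 -0.0011 -0.008 ] rot [-0.     0.     0.017] [-0.1 -0.9  0.3] 0.706 [ 0.18  0.88  0.07  2.14 -0.46  0.13 -0.47]
```

View pics/w4.png

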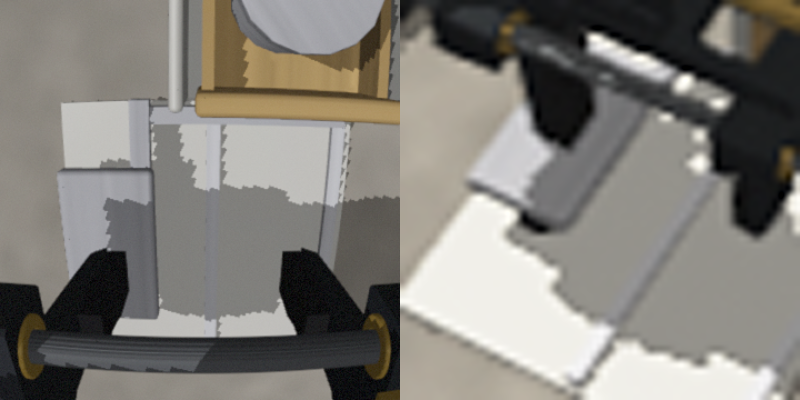

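The pedal-side fingertip (about (565,148) in the right crop) still hangs just over the pedal. I'll estimate its real height from the side view.

```bash
python3 - <<'E'
from h import *
s=r.get_state();Q=R.from_quat(s["eef_rot"])
for q,y in(((289.8,307),-.04),((318.3,320),.04)):
    p,d=ray("side",*q);a=s["tool_pos"]+Q.apply([0,y,0])
    # point on vertical line through a nearest the ray
    print(tri([(p,d),(a,np.array([0,0,1.]))]),a)
for q in ((128,252),(125,275),(281,252),(284,275)):
  p,d=wray(s,140+.9*q[0],60+.9*q[1]); 
  for z in(.012,.03,.045): print(q,z,(Q.inv().apply(plane((p,d),z)-s["tool_pos"])*1000).round(1))
E
```

```text
(array([ 0.43657194, -0.1161109 ,  0.02364106]), [np.float64(0.0002081048521576717), np.float64(0.00020810485215756608)]) [ 0.4363927  -0.11600516  0.01210372]
(array([ 0.46636515, -0.18798743,  0.02771629]), [np.float64(0.002356840482828167), np.float64(0.0023568404828283192)]) [ 0.46826521 -0.18938188  0.01209876]
(128, 252) 0.012 [ -4.5 -34.3   0.1]
(128, 252) 0.03 [  4.4 -30.6 -17.9]
(128, 252) 0.045 [ 11.8 -27.5 -32.9]
(125, 275) 0.012 [-16.8 -36.7   0.1]
(125, 275) 0.03 [ -6.6 -32.7 -17.9]
(125, 275) 0.045 [  1.9 -29.4 -32.9]
(281, 252) 0.012 [-4.4 36.9  0.1]
(281, 252) 0.03 [  4.5  33.1 -17.9]
(281, 252) 0.045 [ 11.9  30.  -32.9]
(284, 275) 0.012 [-16.8  39.4   0.1]
(284, 275) 0.03 [ -6.6  35.3 -17.9]
(284, 275) 0.045 [  1.9  32.  -32.9]
```

The open tips recede about 12–15 mm, so pressing at this opening would bring the gripper body down to tin height. I'll lift, close the fingers to about 31 mm so the tips drop relative to the body, and shift so both fingers still land right.

Request:
carry_out([
  {"rot": [0,0,0],"xyz": [0,0,-0.015],"grip": 75},
  {"rot": [0,0,0],"xyz": [0,-0.001,-0.035],"grip": 165},
  {"rot": [0,0,0],"xyz": [0,-0.003,-0.035],"grip": 165},
  {"rot": [0,0,0],"xyz": [0,-0.005,-0.035],"grip": 165},
  {"rot": [0,0,0],"xyz": [0,-0.005,-0.035],"grip": 165},
  {"rot": [0,0,0],"xyz": [0,-0.005,-0.033],"grip": 165},
  {"rot": [0,0,0],"xyz": [0,-0.005,-0.03],"grip": 165},
])

```text
clock: 5.7
tool_pos: [0.4501, -0.148, 0.0414]
eef_rot: [0.979, 0.204, -0.0, -0.0]
contact_force: [0.7, -0.1, -0.2]
opening: 0.349
finger_force: 0.0
```

```bash
python3 - <<'E'
from h import *
go([.451,-.152,.02],22.5)
w=r.snapshot("wrist");d=r.snapshot("side")
c=np.hstack([cv2.resize(w[60:420,140:500],(400,400)),cv2.resize(d[270:350,265:345],(400,400),interpolation=2)])
cv2.imwrite("pics/w5.png",c[:,:,::-1])
E
```

```text
5.7 [ 0.4501 -0.148   0.0414] shift [-0.0008  0.004   0.0214] rot [-0.     0.     0.017] [ 0.7 -0.1 -0.2] 0.349 [ 0.15  0.82  0.11  2.15 -0.46  0.19 -0.48]
```

View pics/w5.png

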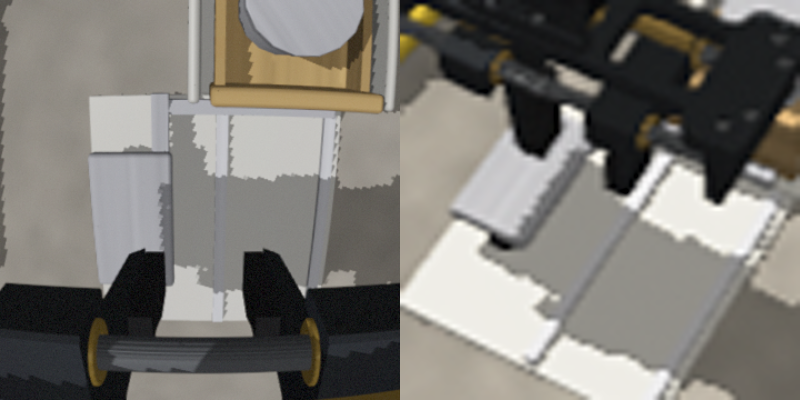

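```bash
python3 - <<'E'
from h import *
np.set_printoptions(precision=1,suppress=True)
s=r.get_state();Q=R.from_quat(s["eef_rot"]);print(s["tool_pos"]*1000)
T=lambda p:Q.inv().apply(p-s["tool_pos"])*1000
W=lambda x,y:wray(s,140+.9*x,60+.9*y)
for n,q,z in(("ped",(90,153),.03),("ped",(170,153),.03),("ped",(171,283),.03),("panel",(212,106),.058),("panel",(383,108),.058),("rail",(222,200),.007)): print(n,T(plane(W(*q),z)))
for z in(.03,.0414,.05):print("tips",z,T(plane(W(165,252),z)),T(plane(W(244,252),z)))
for q,y in(((265+.2*135,270+.2*156),-.024),((265+.2*228,270+.2*194),.024),((265+.2*318,270+.2*201),.07)):
    a=s["tool_pos"]+Q.apply([0,y,0]);t=tri([ray("side",*q),(a,np.array([0,0,1.]))]);print(t[0]*1000,np.array(t[1])*1000)
E
```

```text
[ 449.8 -148.    41.1]
ped [ 40.2 -51.6  11.1]
ped [ 39.8 -14.3  11.1]
ped [-27.3 -15.7  11.2]
panel [ 64.   4. -17.]
panel [ 65.5  71.9 -17. ]
rail [ 9.5 10.6 34.1]
tips 0.03 [ -9.6 -18.   11.2] [-9.6 20.7 11.1]
tips 0.0414 [ -4.  -16.9  -0.3] [-4.  19.5 -0.3]
tips 0.05 [  0.2 -16.   -8.9] [ 0.3 18.6 -8.9]
[ 439.5 -125.5   54.1] [0.9 0.9]
[ 458.5 -169.4   57. ] [1.1 1.1]
[ 476.4 -211.2   82.7] [1.7 1.7]
```

Request:
carry_out([
  {"rot": [0,0,0],"xyz": [0.003,0,0.01],"grip": 165},
  {"rot": [0,0,0],"xyz": [0.003,0,0.018],"grip": 165},
  {"rot": [0,0,0],"xyz": [0.003,0,0.02],"grip": 165},
  {"rot": [0,0,0],"xyz": [0.003,0,0.022],"grip": 165},
  {"rot": [0,0,0],"xyz": [0.003,0,0.022],"grip": 165},
])

```text
clock: 6.22
tool_pos: [0.4527, -0.1468, 0.0195]
eef_rot: [0.979, 0.203, -0.0, -0.0]
contact_force: [-0.7, -0.4, -0.2]
opening: 0.354
finger_force: 0.0
```

Request:
carry_out([
  {"rot": [0,0,0],"xyz": [0,0,0.002],"grip": 165},
  {"rot": [0,0,0],"xyz": [0,0,0.004],"grip": 165},
  {"rot": [0,0,0],"xyz": [0,0,0.004],"grip": 165},
])

```text
clock: 6.47
tool_pos: [0.4531, -0.1469, 0.016]
eef_rot: [0.979, 0.203, 0.0, -0.0]
contact_force: [-0.3, 0.1, 0.5]
opening: 0.351
finger_force: 0.0
```

Request:
carry_out([
  {"rot": [0,0,0],"xyz": [0,0,0.001],"grip": 165},
  {"rot": [0,0,0],"xyz": [0,0,0.002],"grip": 165},
  {"rot": [0,0,0],"xyz": [0,0,0.002],"grip": 165},
])

```text
clock: 6.72
tool_pos: [0.4531, -0.1469, 0.014]
eef_rot: [0.979, 0.203, 0.0, -0.0]
contact_force: [-0.7, 0.3, 0.6]
opening: 0.353
finger_force: 0.0
```

Request:
carry_out([
  {"rot": [0,0,0],"xyz": [0,0,0.001],"grip": 165},
  {"rot": [0,0,0],"xyz": [0,0,0.002],"grip": 165},
  {"rot": [0,0,0],"xyz": [0,0,0.002],"grip": 165},
])

```text
clock: 6.97
tool_pos: [0.453, -0.1469, 0.012]
eef_rot: [0.979, 0.203, -0.0, -0.0]
contact_force: [-0.4, 0.0, 0.4]
opening: 0.358
finger_force: 0.0
```

Request:
carry_out([
  {"rot": [0,0,0],"xyz": [0,0,0.001],"grip": 165},
  {"rot": [0,0,0],"xyz": [0,0,0.002],"grip": 165},
  {"rot": [0,0,0],"xyz": [0,0,0.002],"grip": 165},
])

```text
clock: 7.22
tool_pos: [0.453, -0.1469, 0.0099]
eef_rot: [0.979, 0.203, -0.0, -0.0]
contact_force: [0.2, 0.1, -0.2]
opening: 0.356
finger_force: 0.0
```

```bash
python3 - <<'E'
from h import *
go([.451,-.152,.02],22.5)
w=r.snapshot("wrist");d=r.snapshot("side");e=r.snapshot("scene")
c=np.hstack([cv2.resize(w[130:330,190:390],(400,400),interpolation=2),cv2.resize(d[270:350,265:345],(400,400),interpolation=2)])
cv2.imwrite("pics/w6.png",c[:,:,::-1]);cv2.imwrite("pics/scene6.png",e[:,:,::-1]);cv2.imwrite("pics/side6.png",d[:,:,::-1]);cv2.imwrite("pics/wr6.png",w[:,:,::-1])
E
```

```text
7.2167 [ 0.453  -0.1469  0.0099] shift [-0.0039  0.0039 -0.0101] rot [-0.     0.     0.017] [ 0.2  0.1 -0.2] 0.356 [ 0.17  0.89  0.07  2.15 -0.47  0.12 -0.48]
```

View pics/w6.png

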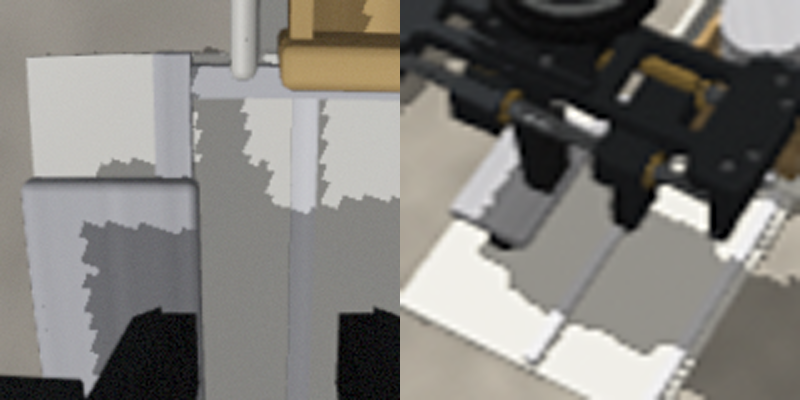

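The pedal finger is plainly over the pedal but not yet touching, since the pedal has not moved. I'll check where the tips really are by projecting them into the start pictures, where the finger ends are at (543,110) and (585,113).

```bash
python3 - <<'E'
from h import *
np.set_printoptions(precision=1,suppress=True)
P=np.array([.2653,.5652,.2124]);Q=R.from_quat([.2176,.976,0,0])
def proj(n,X):
    p=r.camera_params(n);c=R.from_quat(p["attitude"]).inv().apply(X-p["position"]);return np.array([p["fx"]*c[0]/c[2]+p["cx"],p["fy"]*c[1]/c[2]+p["cy"]])
for dz in(0,-.02,-.04,-.064):
    print(dz,[proj("scene",P+Q.apply([0,y,dz])) for y in(-.053,.053)],[proj("side",P+Q.apply([0,y,dz])) for y in(-.053,.053)])
print("body ends",[proj("scene",P+Q.apply([x,y,-.064])) for x in(-.037,.037) for y in(-.093,.093)])
im=cv2.imread("pics/scene0.png");g=im.max(2)[55:120,525:615]
for row in (g<55)[::2]: print("".join("#" if v else "." for v in row))
E
```

```text
0 [array([537.6, 116.2]), array([578.7, 122.9])] [array([ 78.9, 142.8]), array([ 83.5, 120.1])]
-0.02 [array([539. , 109.1]), array([580.4, 115.7])] [array([ 75.9, 136.2]), array([ 80.7, 113.7])]
-0.04 [array([540.3, 102. ]), array([582.1, 108.3])] [array([ 72.9, 129.5]), array([ 77.8, 107.1])]
-0.064 [array([542. ,  93.2]), array([584.1,  99.4])] [array([ 69.1, 121.3]), array([74.4, 99. ])]
body ends [array([523.3,  95.2]), array([598.6, 106.4]), array([529.9,  87. ]), array([602.8,  97.4])]
.............................###############################..............................
.............................##########################...................................
.............................##########################...................................
.............................##########################...................................
............................##########################....................................
............................##########################....................................
........#..........##################################...
[... 1700 characters left out ...]
.............................######............................
..............#####....................................#######............................
.......................................................######.............................
......................................................######..............................
......................................................#####...............................
..........................................................................................
..........................................................................................
..........................................................................................
```

```bash
python3 - <<'E'
from h import *
np.set_printoptions(precision=0,suppress=True)
p=r.camera_params("wrist");H=p["hand_eye"]
def tool(q,z):
    a=np.array([q[0]-p["cx"],q[1]-p["cy"]]);rr=np.hypot(*a);t=rr/p["fx"];d=H[:3,:3]@np.r_[a/rr*np.sin(t),np.cos(t)]
    return 1000*(H[:3,3]+d*(z-H[2,3])/d[2])
for n,q in(("tip in",(393,286)),("tip out",(418,286)),("carrier",(470,318)),("carrier",(545,312)),("end",(590,300)),("end",(625,335)),("rod",(323,362))):
    print(n,q,[tool(q,z) for z in(-.022,-.045,-.064,-.08,-.1)])
E
```

```text
tip in (393, 286) [array([  7.,  32., -22.]), array([ 18.,  27., -45.]), array([ 28.,  23., -64.]), array([ 35.,  20., -80.]), array([  45.,   16., -100.])]
tip out (418, 286) [array([  7.,  44., -22.]), array([ 18.,  37., -45.]), array([ 27.,  32., -64.]), array([ 35.,  27., -80.]), array([  45.,   21., -100.])]
carrier (470, 318) [array([-12.,  73., -22.]), array([  2.,  62., -45.]), array([ 14.,  53., -64.]), array([ 24.,  45., -80.]), array([  36.,   35., -100.])]
carrier (545, 312) [array([-12., 118., -22.]), array([  2., 100., -45.]), array([ 14.,  85., -64.]), array([ 24.,  73., -80.]), array([  36.,   57., -100.])]
end (590, 300) [array([ -7., 150., -22.]), array([  6., 127., -45.]), array([ 17., 108., -64.]), array([ 27.,  92., -80.]), array([  38.,   72., -100.])]
end (625, 335) [array([-37., 195., -22.]), array([-19., 165., -45.]), array([ -4., 140., -64.]), array([  9., 120., -80.]), array([  24.,   93., -100.])]
rod (323, 362) [array([-35.,   1., -22.]), array([-18.,   1., -45.]), array([ -3.,   1., -64.]), array([ 10.,   1., -80.]), array([  25.,    1., -100.])]
```

The tips stand about 22 mm above the reported TCP, so contact is imminent. The carriers clear the tins. I'll carry on down slowly.

Request:
carry_out([
  {"rot": [0,0,0],"xyz": [0,0,0.001],"grip": 165},
  {"rot": [0,0,0],"xyz": [0,0,0.002],"grip": 165},
  {"rot": [0,0,0],"xyz": [0,0,0.003],"grip": 165},
  {"rot": [0,0,0],"xyz": [0,0,0.004],"grip": 165},
  {"rot": [0,0,0],"xyz": [0,0,0.004],"grip": 165},
])

```text
clock: 7.78
tool_pos: [0.453, -0.1469, 0.0059]
eef_rot: [0.979, 0.203, -0.0, -0.0]
contact_force: [-0.2, 0.4, 0.5]
opening: 0.352
finger_force: 0.0
```

Request:
carry_out([
  {"rot": [0,0,0],"xyz": [0,0,0.001],"grip": 165},
  {"rot": [0,0,0],"xyz": [0,0,0.002],"grip": 165},
  {"rot": [0,0,0],"xyz": [0,0,0.003],"grip": 165},
  {"rot": [0,0,0],"xyz": [0,0,0.003],"grip": 165},
])

```text
clock: 8.12
tool_pos: [0.4531, -0.1469, 0.003]
eef_rot: [0.979, 0.203, 0.0, -0.0]
contact_force: [0.5, -0.2, 1.4]
opening: 0.356
finger_force: 0.5
```

Light contact now (1.4 N). Fully pressed, the carrier beside the blocking finger would sit near the panel's top edge. I'll lift a little and yaw 0.25 rad so that side recedes and only the finger stands in the way.

Request:
carry_out([
  {"rot": [0,0,0],"xyz": [0,0,-0.005],"grip": 165},
  {"rot": [0,0,0.1],"xyz": [0,0,-0.006],"grip": 165},
  {"rot": [0,0,0.2],"xyz": [0,0,-0.006],"grip": 165},
  {"rot": [0,0,0.25],"xyz": [0,0,-0.005],"grip": 165},
  {"rot": [0,0,0.25],"xyz": [0,0,-0.002],"grip": 165},
  {"rot": [0,0,0.25],"xyz": [0,0,0.001],"grip": 165},
  {"rot": [0,0,0.25],"xyz": [0,0,0.003],"grip": 165},
  {"rot": [0,0,0.25],"xyz": [0,0,0.003],"grip": 165},
])

```text
clock: 8.78
tool_pos: [0.4534, -0.147, -0.0001]
eef_rot: [0.997, 0.08, 0.0, -0.0]
contact_force: [0.2, 0.3, 2.0]
opening: 0.348
finger_force: 1.1
```

Request:
carry_out([
  {"rot": [0,0,0],"xyz": [0,0,0.001],"grip": 165},
  {"rot": [0,0,0],"xyz": [0,0,0.002],"grip": 165},
  {"rot": [0,0,0],"xyz": [0,0,0.003],"grip": 165},
  {"rot": [0,0,0],"xyz": [0,0,0.004],"grip": 165},
  {"rot": [0,0,0],"xyz": [0,0,0.004],"grip": 165},
])

```text
clock: 9.2
tool_pos: [0.4534, -0.1469, -0.004]
eef_rot: [0.997, 0.08, 0.0, 0.0]
contact_force: [1.1, -0.4, 5.3]
opening: 0.355
finger_force: 2.3
```

Request:
carry_out([
  {"rot": [0,0,0],"xyz": [0,0,0.001],"grip": 165},
  {"rot": [0,0,0],"xyz": [0,0,0.0015],"grip": 165},
  {"rot": [0,0,0],"xyz": [0,0,0.0015],"grip": 165},
  {"rot": [0,0,0],"xyz": [0,0,0.0015],"grip": 165},
  {"rot": [0,0,0],"xyz": [0,0,0.0015],"grip": 165},
  {"rot": [0,0,0],"xyz": [0,0,0.0015],"grip": 165},
  {"rot": [0,0,0],"xyz": [0,0,0.0015],"grip": 165},
  {"rot": [0,0,0],"xyz": [0,0,0.0015],"grip": 165},
])

```text
clock: 9.87
tool_pos: [0.4532, -0.147, -0.0053]
eef_rot: [0.997, 0.08, 0.0, 0.0]
contact_force: [1.0, 1.4, 5.5]
opening: 0.353
finger_force: 4.1
```

```bash
python3 - <<'E'
from h import *
go([.451,-.152,.02],22.5)
w=r.snapshot("wrist");d=r.snapshot("side")
c=np.hstack([cv2.resize(w[60:420,140:500],(400,400)),cv2.resize(d[230:350,265:385],(400,400),interpolation=2)])
cv2.imwrite("pics/w7.png",c[:,:,::-1])
E
```

```text
9.8667 [ 0.4532 -0.147  -0.0053] shift [-0.003   0.0046 -0.0253] rot [ 0.    -0.    -0.233] [1.  1.4 5.5] 0.353 [ 0.18  0.92  0.06  2.15 -0.6   0.09 -0.6 ]
```

View pics/w7.png

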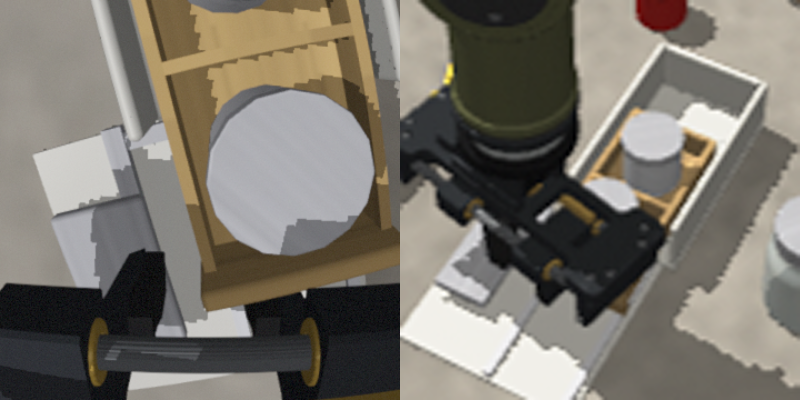

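The tray has popped out about half-way and both tins are standing (tin1 moved from side pixel (352,254) to about (341,270)). I'll hold, then check that it is at rest and what forces act.

Request:
carry_out([
  {"rot": [0,0,0],"xyz": [0,0,0],"grip": 165},
  {"rot": [0,0,0],"xyz": [0,0,0.0005],"grip": 165},
  {"rot": [0,0,0],"xyz": [0,0,0.001],"grip": 165},
  {"rot": [0,0,0],"xyz": [0,0,0.001],"grip": 165},
  {"rot": [0,0,0],"xyz": [0,0,0.001],"grip": 165},
  {"rot": [0,0,0],"xyz": [0,0,0.001],"grip": 165},
  {"rot": [0,0,0],"xyz": [0,0,0.001],"grip": 165},
  {"rot": [0,0,0],"xyz": [0,0,0.001],"grip": 165},
])

```text
clock: 10.63
tool_pos: [0.4532, -0.147, -0.0056]
eef_rot: [0.997, 0.08, 0.0, 0.0]
contact_force: [-0.5, 0.5, 14.3]
opening: 0.356
finger_force: 8.3
```

```bash
python3 - <<'E'
from h import *
np.set_printoptions(precision=4,suppress=True)
old=cv2.imread("pics/w7.png");s0=r.get_state();F=[];M=[];ff=[]
for i in range(6):
    d=r.snapshot("side" if i%2 else "wrist")
    if i==0:w=d
    s=r.get_state();F.append(s["contact_force"]);M.append(s["moment"]);ff.append(s["finger_force"])
c=np.hstack([cv2.resize(w[60:420,140:500],(400,400)),cv2.resize(d[230:350,265:385],(400,400),interpolation=2)])[:,:,::-1]
cv2.imwrite("pics/w8.png",c)
print(s["clock"],s["tool_pos"],"F",np.mean(F,0),"M",np.mean(M,0),ff,"diff",cv2.absdiff(c,old).mean(), (cv2.absdiff(c,old).max(2)>40).mean())
a=plane(ray("side",351.8,254.4),.069);b=plane(ray("side",340.6,270.5),.069);print("tin1 moved",b-a,np.linalg.norm(b-a))
Q=R.from_quat(s["eef_rot"])
for q in((205,308),(390,263)):
    p=plane(wray(s,140+.9*q[0],60+.9*q[1]),.058);print("panel top",p,Box((.594,-.126),22.5).b(p))
E
```

```text
10.9333 [ 0.4532 -0.147  -0.0056] F [ 0.1776  0.4492 14.2025] M [ 0.3081  0.1784 -0.0635] [8.324512407993918, 8.324993631782842, 8.325506102519782, 8.324248215648797, 8.325029960786914, 8.324311928109864] diff 1.4793604166666667 0.0007125
tin1 moved [-0.0522 -0.0212  0.    ] 0.056354906038558
panel top [ 0.4613 -0.1472  0.058 ] [-0.1307  0.0312]
panel top [ 0.4846 -0.2025  0.058 ] [-0.1304 -0.0288]
```

```bash
python3 -c "
from plant import r
print(r.finish_job())"
```

```text
the job is handed in; nothing more can be done
None
```

I handed the job in at about 10.9 s: one finger holds the pedal fully down (14 N), the other blocks the tray about 56 mm out, at rest, with both tins standing. The grader returned no verdict, and the tray's push never showed in the force reading; finger contact rests on position alone (panel within 2 mm of the finger).

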